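# Put the brass spacer disc away in its pocket

## Robot

A 7-joint arm with a two-finger parallel gripper is mounted at the origin on the work surface. World frame = base frame: x ahead of the robot, y to its left, z up, the work surface at z = 0. Lengths are in m, angles in rad, forces in N, time in s.
With the tool pointing down it reaches from about 0.425 to 0.925 m from the base axis. Payload 6.8 kg.
Tool frame: the origin (TCP) lies on the front face of the gripper's body, between the roots of the fingers; the fingertips stand 73 mm ahead of it and the grasp point (between the pads) lies 54 mm ahead of it; z points along the fingers, y is the direction in which the jaws open and shut (so a half turn about z gives the same grasp; the last joint's range is limited). The gripper opens to 85 mm and grips with 20 to 120 N. Pads are 22 mm wide; open, the fingers measure 114 mm over their backs; the gripper's body (76 mm by 85 mm) begins 54 mm behind the grasp point. The pads swing forward as they close: fully open they stand 13 mm farther back than shut.
Start: joints at [-1.227, 0.477, 0.022, 1.555, -0.011, 1.109, -0.083], TCP at [0.295, 0.607, 0.304] pointing down, gripper open.
Joint ranges: [-2.96, 2.96], [-0.34, 2.1], [-1.41, 1.46], [0.24, 2.44], [-1.37, 4.51], [0.17, 1.92], [-2.96, 2.96]. Speed limits (rad/s): [2.39, 2.39, 3.14, 3.14, 3.14, 3.14, 3.14].

## Interface

Orientations are given as a rotation vector (axis times angle).
In Python, from bench import * gives the robot as it stands.
- The arm moves only by the tool jog_arm, never from a script. Its argument "plan" is a list of rows, each a list of 2 entries, a list of its own where there are three numbers: the shift along the world's x, y, z in cm, then the turn about the world's z in rad. In form: [[[tx, ty, tz], twist], ...]. A call has 1 to 12 rows; each row shifts and turns the commanded pose from where the row before left it; what a row does not reach is not made up. A row lasts 1/10 s, in which the tool goes at most 50 mm and 8.59 degrees, less where a joint would pass 70% of its speed; a pose out of reach is approached as far as the arm can. A call is refused whole if a number of a shift passes 5 or a number of a turn 0.15, either way. A call with a gripper value outside its range is refused whole. "hand" is the finger opening in cm, from 0 to 8.54, set as the call begins (left out, the last holds). The fingers move at their own pace and stop on an object; "grip_force" is the grip in N (left out, the last holds). Time passes only in rows, so rows that do not move let the fingers close. It gives the time, the measured TCP pose, the force and the opening at its end, in the units of the state.
- get_obs(): the state, without advancing time (a new reading comes with each control period).
- grab_frame(name): name is "scene" or "side" or "wrist"; returns the picture (400x640x3 uint8, red, green, blue); there is no depth.
- get_calibration(name): a dict with "intrinsics" (3x3 intrinsics, pixels), "k1" (the pictures are not rectified: a ray, as slopes to the right and down, at radius r is drawn at 1 + k1 r^2 times it, then the intrinsics apply), "xyz" and "orientation" of the camera in the world. Camera axes: x right, y down, z forward; pixel columns grow to the right and rows downward; lengths in m; the calibration is good to about 2 mm. A picture is of the moment at which its call begins: read the wrist's pose just before it. get_calibration takes no time and is no camera call; for the wrist camera it gives the pose at the moment of the call.
- hand_in(): hands the job in, once; it reports no verdict.
The state is a dict: "clock": time; "joints": joint angles; "qvel": joint speeds; "tau": joint torques, N m; "tcp_pos": TCP position; "orientation": TCP orientation; "contact_force": force on the tool from outside, world axes, zero at the start; "moment": the same for the moment, N m; "grip_width": finger opening in m.
Only numpy, scipy, OpenCV 4.12 (cv2) and the standard library are available. Lean on these libraries where they do the work, as an engineer would, in place of code of your own. Each camera call takes 0.05 s, during which the arm holds its last target. There are 200 camera calls.

## Task

Put the brass spacer disc away on the storage board: push it along its own channel, over the raised metal lip, so that it drops into the pocket behind the lip and lies flat on the pocket's floor. Slide it, do not pick it up, and leave the steel and the black disc where they lie.

Things in the scene. Friction and masses are not known exactly. Their poses are not given: they have to be found in the camera images.
- board: Fixed waxed dark wood board, 240 (x) by 288 (y) by 30 mm. Origin: centre of underside, on the table; x runs along the channels, away from the robot. 3 channels, 80 mm wide, centred at y -92, 0, 92, ribs between. Along x: floor 26 mm high from -120 (open end) to -3; metal ramp up to the lip, 30 mm high, flat from 27 to 33; green pocket floor 21 mm high, from 33 to 107; end rim. Ribs, lip, rim: 30 high.
- brass_mid (a point): Centre (half-way up) of the gold-coloured brass disc, the one to put away: loose solid disc, 60 mm across, 10 mm thick, about 240 g, z along its axis. Starts flat in any one of the channels: its top is 36 mm high, 6 mm above the lip, so it can be pushed by its rim from just above lip height. It drops once its rear edge is past board x = 33; its centre is then 26 mm high.
- steel_mid (a point): Centre (half-way up) of the silver-grey steel disc, of the same size as the brass one, flat in another channel; to be left alone.
- black_mid (a point): Centre (half-way up) of the black plastic disc, of the same size as the brass one, flat in another channel; to be left alone.
Mind the look-alikes: they are no part of the job. There is more than one size of the part that bears brass_mid; the job needs the smallest.

How it is judged:
At the end, for the whole second after the job is handed in: The brass disc lies at rest in the pocket of its channel, flat within 8 degrees and its centre within 2.5 mm of the seated height; the steel and the black disc are within 15 mm of where they started (x of brass_mid in the frame of board between 0.055 and 0.085 m and y of brass_mid in the frame of board between -0.14 and 0.14 m and z of brass_mid in the frame of board below 0.0285 m and angle between brass_mid's own z axis and vertical below 0.14 rad and linear speed of brass below 0.02 m/s and distance of each of steel_mid, black_mid from where it was at the start of the episode below 0.015 m); the robot touches nothing.
It fails at once if the brass disc is lifted: its centre rises more than 25 mm above the board's top (z of brass_mid in the frame of board above 0.055 m).
It fails at once if the steel or the black disc is moved by more than 15 mm (distance of any of steel_mid, black_mid from where it was at the start of the episode above 0.015 m).
It also fails if it takes over 32 s, if anything falls off the work surface, if the arm or the gripper's body presses on something with over 40 N, if the wrist force passes 120 N, or if a joint passes its speed limit or range.

## Working session

There is one attempt and no reset: what is moved stays moved. The work goes in short steps, Python scripts to look and compute and a tool call to move; the robot and the scene stay as the last step left them, time stands still between calls to the robot, and variables do not carry over. Pictures are saved under pics/ and viewed, about 8 in all and at most 12, crops included, and the job is handed in when it is done.

Besides the shell and the picture viewer there is one more tool, called after "Emit:" as name(argument=value, ...) on one line, values as JSON. jog_arm: Moves the arm, as the interface text tells. Its arguments: {"type":"object","properties":{"plan":{"type":"array","items":{"type":"array"}},"hand":{"type":"number"},"grip_force":{"type":"number"}},"required":["plan"]}

```bash
mkdir -p pics; python3 - <<'E'
from bench import *
import cv2
o=get_obs();print(o['clock'],o['tcp_pos'],o['orientation'],o['grip_width'])
for n in ['scene','side']:
    c=get_calibration(n);print(n,c)
    cv2.imwrite(f'pics/{n}0.png',grab_frame(n)[:,:,::-1])
E
```

```text
0.0 [0.29449216 0.60683877 0.30291223] [-7.03568904e-01 -3.06152082e+00  2.93840421e-03] 0.08527657605342497
scene {'intrinsics': array([[422.6263764 ,   0.        , 320.51312171],
       [  0.        , 422.6263764 , 201.41714707],
       [  0.        ,   0.        ,   1.        ]]), 'k1': -0.06559046636225853, 'xyz': array([0.94721916, 0.39818288, 0.61578685]), 'orientation': array([-0.966254  , -2.46380197,  1.0897135 ])}
side {'intrinsics': array([[398.04137848,   0.        , 319.61069977],
       [  0.        , 398.04137848, 211.63443032],
       [  0.        ,   0.        ,   1.        ]]), 'k1': -0.09827761454140313, 'xyz': array([ 0.17906822, -0.38576751,  0.50349769]), 'orientation': array([-2.14662985,  0.91423597, -0.43674392])}
```

View pics/scene0.png

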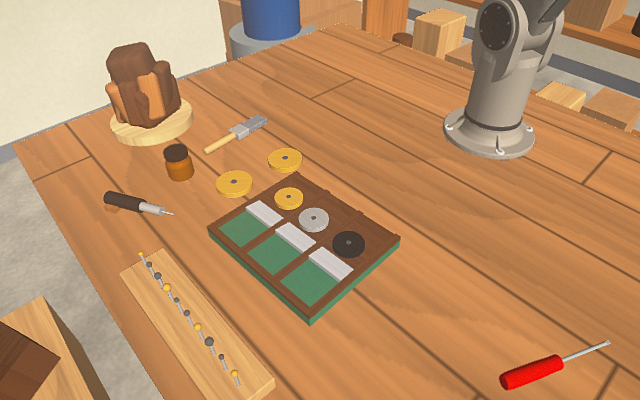

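View pics/side0.png

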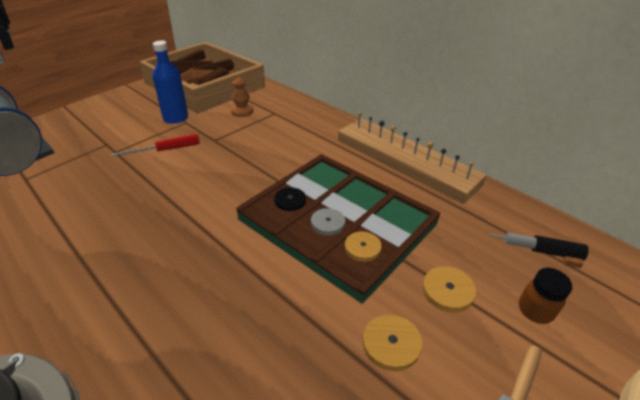

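The smallest brass disc sits in the board's channel at scene (289,198) and side (363,246). The two larger brass discs lie off the board. The board's top corners in the scene view are about (297,174), (400,238), (310,318) and (208,228).

```bash
cat > h.py <<'E'
import numpy as np, cv2
from bench import *
from scipy.spatial.transform import Rotation as R
from scipy.optimize import least_squares
def proj(c,P):
    q=(np.atleast_2d(P)-c['xyz'])@R.from_rotvec(c['orientation']).as_matrix()
    s=q[:,:2]/q[:,2:]; s=s*(1+c['k1']*(s**2).sum(1,keepdims=True))
    K=c['intrinsics']; return s*[K[0,0],K[1,1]]+[K[0,2],K[1,2]]
def onplane(c,uv,z):
    return least_squares(lambda p:(proj(c,[p[0],p[1],z])-uv).ravel(),[.5,.3] if 0 else [c['xyz'][0]*.5+.3,.2]).x
E
python3 - <<'E'
from h import *
C={n:get_calibration(n) for n in ['scene','side']}
# order (x,y) board: (-,+),(-,-),(+,-),(+,+)
px={'scene':[(297,174),(400,238),(310,320),(208,228)],'side':[(362,293),(238,211),(322,156),(438,213)]}
d={'brass':{'scene':(289,197),'side':(363,245)},'steel':{'scene':(314,218),'side':(328,221)},'black':{'scene':(349,243),'side':(290,198)}}
for n in C:
    print(n,[onplane(C[n],p,.03).round(4).tolist() for p in px[n]]); print({k:onplane(C[n],d[k][n],.036).round(4) for k in d})
B=np.array([(-.12,.144),(-.12,-.144),(.12,-.144),(.12,.144)])
def W(b,P,z):
    c,s=np.cos(b[2]),np.sin(b[2]); P=np.asarray(P); return np.c_[P@[[c,s],[-s,c]]+b[:2],np.full(len(P),z)]
for sgn in (1,-1):
  for ns in (['scene'],['side'],['scene','side']):
    f=lambda b:np.concatenate([(proj(C[n],W(b,B*[1,sgn],.03))-px[n]).ravel() for n in ns])
    r=min((least_squares(f,[.6,.1,a]) for a in (-2,-1,0,1,2,3)),key=lambda r:r.cost);print(sgn,ns,r.x.round(4),r.cost)
E
```

```text
scene [[0.5009, -0.1791], [0.4837, 0.0991], [0.7219, 0.1148], [0.7332, -0.171]]
{'brass': array([ 0.5659, -0.127 ]), 'steel': array([ 0.5692, -0.0462]), 'black': array([0.5658, 0.0461])}
side [[0.4878, -0.1919], [0.4736, 0.0826], [0.7102, 0.097], [0.7244, -0.1796]]
{'brass': array([ 0.5604, -0.1346]), 'steel': array([ 0.5629, -0.055 ]), 'black': array([0.5598, 0.0373])}
1 ['scene'] [ 0.5664 -0.0704  4.4864] 20469.907753797164
1 ['side'] [ 0.6516 -0.0163  4.214 ] 17119.524816305657
1 ['scene', 'side'] [ 0.606  -0.0418  4.2766] 39328.999520010024
-1 ['scene'] [ 0.6092 -0.0352  0.0495] 6.107918450948158
-1 ['side'] [ 0.6007 -0.0454  0.0452] 17.310664367510633
-1 ['scene', 'side'] [ 0.6053 -0.0404  0.047 ] 53.03488685364731
```

Emit:
jog_arm(plan=[[[1.0,-4,-0.2],0.03],[[1.0,-4,-0.2],0.03],[[1.0,-4,-0.2],0.03],[[1.0,-4,-0.2],0.03],[[1.0,-4,-0.2],0.03],[[1.0,-4,-0.2],0.03],[[1.0,-4,-0.2],0.03],[[1.0,-4,-0.2],0.03],[[1.0,-4,-0.2],0.03],[[1.0,-4,-0.2],0.03],[[1.0,-4,-0.2],0.03],[[1.0,-4,-0.2],0.03]], hand=3.0, grip_force=40)

```text
clock: 1.3
tcp_pos: [0.4146, 0.1255, 0.2798]
orientation: [-0.142, -3.138, -0.0]
contact_force: [0.7, -0.0, 0.1]
grip_width: 0.0301
```

Emit:
jog_arm(plan=[[[1.0,-4,-0.5],0.03],[[1.0,-4,-0.5],0.03],[[1.0,-4,-0.5],0.03],[[1.0,-4,-0.5],0.03],[[1.0,-4,-0.5],0.02],[[1.0,-4,-0.5],0],[[0,0,0],0],[[0,0,0],0]])

```text
clock: 2.1
tcp_pos: [0.4743, -0.1135, 0.2495]
orientation: [0.072, -3.14, 0.0]
contact_force: [-0.2, 0.8, 0.4]
grip_width: 0.0297
```

```bash
cat > look.py <<'E'
from h import *
import sys
o=get_obs(); c=get_calibration('wrist'); im=grab_frame('wrist')
import pickle; pickle.dump(c,open('w.pkl','wb'))
y=R.from_rotvec(o['orientation']).as_matrix()[:,1]
print(o['clock'],o['tcp_pos'].round(4),'jaw angle',np.arctan2(y[1],y[0]),o['contact_force'].round(2),o['grip_width'],o['joints'].round(2),c['xyz'])
cv2.imwrite(sys.argv[1],im[:,:,::-1])
E
python3 look.py pics/w1.png
```

```text
2.1 [ 0.4743 -0.1135  0.2495] jaw angle 1.6164819739100467 [-0.18  0.76  0.38] 0.029682279391273374 [-0.22  0.24  0.38  2.07 -0.12  0.85  1.85] [ 0.40189228 -0.11664715  0.31885551]
```

View pics/w1.png

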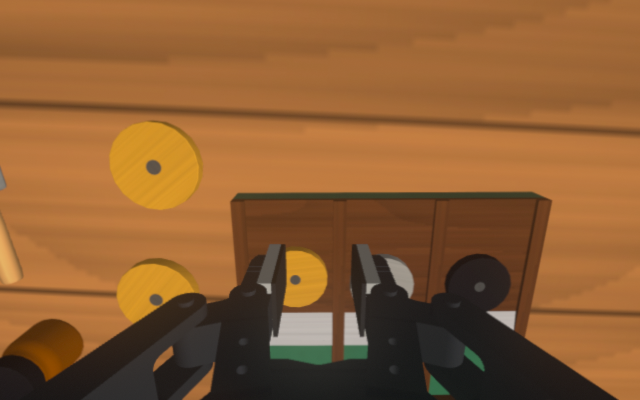

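Wrist view: the brass disc's hole is at (295,279) and the board's near top edge runs from about (234,200) to (549,200). The fingers are roughly 30 mm apart.

```bash
python3 - <<'E'
from h import *
import pickle
c=pickle.load(open('w.pkl','rb'))
for uv,z in [((295,279),.036),((479,286),.036),((234,200),.03),((549,200),.03),((327,312),.026)]: print(uv,onplane(c,uv,z).round(4))
a,b=onplane(c,(234,200),.03),onplane(c,(549,200),.03);print(np.arctan2(*(a-b)*[1,-1]), np.linalg.norm(a-b))
E
```

```text
(295, 279) [ 0.5626 -0.1312]
(479, 286) [0.5625 0.042 ]
(234, 200) [ 0.4901 -0.1875]
(549, 200) [0.4775 0.0928]
(327, 312) [ 0.6037 -0.0989]
0.045088950743503345 0.28059413184406085
```

Emit:
jog_arm(plan=[[[1.1,-0.7,-3],0],[[1.1,-0.7,-3],0],[[1.1,-0.6,-3],0],[[0,0,-3],0],[[0,0,-1.5],0],[[0,0,-0.5],0],[[0,0,0],0],[[0,0,0],0]])

```text
clock: 2.95
tcp_pos: [0.5083, -0.1321, 0.1108]
orientation: [-0.077, 3.139, 0.0]
contact_force: [-0.3, -0.4, 0.9]
grip_width: 0.03
```

Emit:
jog_arm(plan=[[[0,0,-0.2],0],[[0,0,-0.2],0],[[0,0,-0.1],0],[[0,0,0],0]])

```text
clock: 3.35
tcp_pos: [0.5077, -0.1327, 0.105]
orientation: [-0.076, 3.141, 0.0]
contact_force: [-0.4, 0.0, -0.0]
grip_width: 0.0302
```

```bash
python3 look.py pics/w2.png; python3 - <<'E'
from h import *
im=grab_frame('side')[120:340,200:480,::-1]
cv2.imwrite('pics/s2.png',cv2.resize(im,None,fx=2.7,fy=2.7,interpolation=cv2.INTER_CUBIC))
E
```

```text
3.35 [ 0.5077 -0.1327  0.105 ] jaw angle 1.6189005445968208 [-0.39  0.03 -0.04] 0.03022256227205291 [-0.09  0.53  0.29  2.07 -0.28  0.57  2.01] [ 0.43516684 -0.13608093  0.17424992]
```

View pics/s2.png

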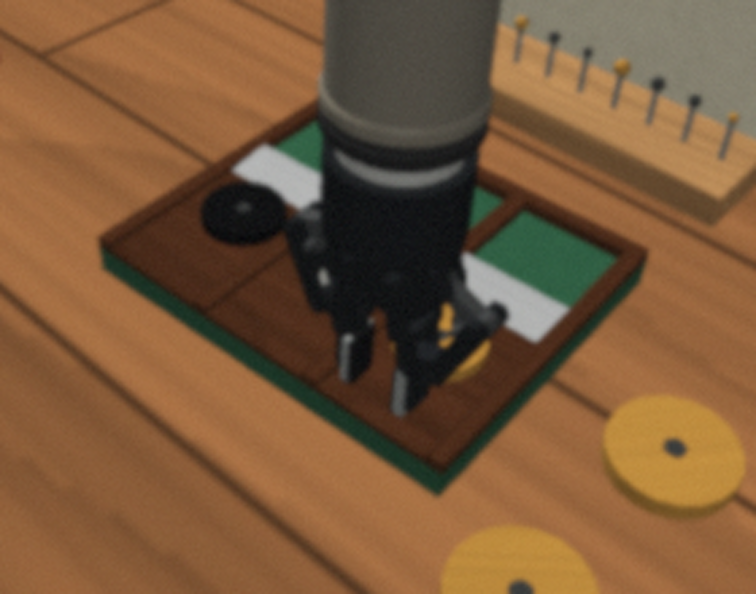

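The side view shows both fingers straddling the channel behind the brass disc, not touching it. I'll find the floor by touch.

Emit:
jog_arm(plan=[[[0,0,-0.2],0],[[0,0,-0.1],0],[[0,0,0],0]])

```text
clock: 3.75
tcp_pos: [0.5076, -0.1327, 0.1017]
orientation: [0.076, -3.14, -0.0]
contact_force: [0.6, 0.5, 0.1]
grip_width: 0.03
```

Emit:
jog_arm(plan=[[[0,0,-0.1],0],[[0,0,-0.1],0],[[0,0,0],0]])

```text
clock: 4.05
tcp_pos: [0.5076, -0.1327, 0.0998]
orientation: [0.076, -3.14, -0.0]
contact_force: [1.2, 0.4, -0.2]
grip_width: 0.0301
```

Emit:
jog_arm(plan=[[[0,0,-0.1],0],[[0,0,0],0]])

```text
clock: 4.25
tcp_pos: [0.5077, -0.1327, 0.0988]
orientation: [0.076, -3.141, -0.0]
contact_force: [-0.1, -0.1, -0.3]
grip_width: 0.0306
```

Emit:
jog_arm(plan=[[[0,0,-0.1],0],[[0,0,0],0]])

```text
clock: 4.45
tcp_pos: [0.5078, -0.1327, 0.0982]
orientation: [-0.076, 3.141, 0.0]
contact_force: [-1.0, 0.4, 3.9]
grip_width: 0.0301
```

Emit:
jog_arm(plan=[[[0,0,-0.1],0],[[0,0,0],0]])

```text
clock: 4.65
tcp_pos: [0.5078, -0.1328, 0.0982]
orientation: [-0.075, 3.14, 0.001]
contact_force: [-4.8, 1.8, 17.1]
grip_width: 0.0305
```

Emit:
jog_arm(plan=[[[0,0,-0.1],0],[[0,0,0],0]])

```text
clock: 4.85
tcp_pos: [0.5078, -0.1328, 0.0981]
orientation: [-0.075, 3.14, 0.002]
contact_force: [-8.3, 2.6, 29.4]
grip_width: 0.03
```

Floor contact came at TCP z = 0.0982, so I'll raise the tip to about 31.5 mm and push.

Emit:
jog_arm(plan=[[[0,0,0.8],0],[[0,0,0],0],[[0.6,0.03,0],0],[[0.6,0.03,0],0],[[0.6,0.03,0],0],[[0.6,0.02,0],0],[[0.6,0.03,0],0],[[0.6,0.03,0],0],[[0.6,0.02,0],0],[[0.6,0.03,0],0],[[0.6,0.03,0],0],[[0,0,0],0]])

```text
clock: 6.05
tcp_pos: [0.5629, -0.1301, 0.104]
orientation: [-0.076, 3.139, -0.0]
contact_force: [0.6, -0.1, -0.0]
grip_width: 0.03
```

```bash
python3 look.py pics/w3.png
```

```text
6.05 [ 0.5629 -0.1301  0.104 ] jaw angle 1.6194763278571958 [ 0.63 -0.14 -0.02] 0.02995373485218779 [-0.1   0.6   0.29  1.95 -0.28  0.63  1.99] [ 0.490321   -0.13344054  0.17323879]
```

View pics/w3.png

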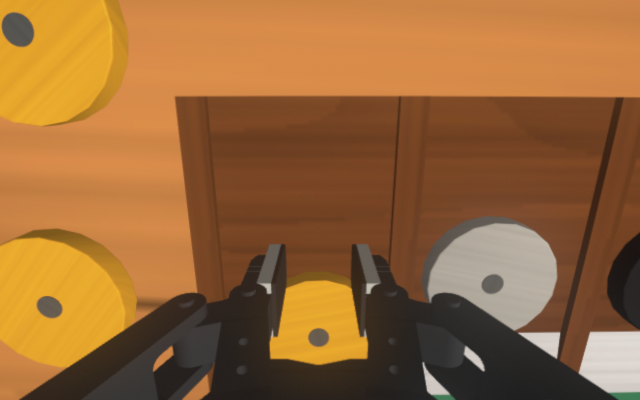

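The disc is centred between the fingers with its hole at (319,337), and it has moved ahead of the steel disc. Pushing works, so I continue over the lip.

Emit:
jog_arm(plan=[[[0.6,0.03,0],0],[[0.6,0.03,0],0],[[0.6,0.03,0],0],[[0.6,0.02,0],0],[[0.6,0.03,0],0],[[0.6,0.03,0],0],[[0.6,0.02,0],0],[[0.6,0.03,0],0],[[0.6,0.03,0],0],[[0.6,0.03,0],0],[[0.6,0.03,0],0],[[0,0,0],0]])

```text
clock: 7.3
tcp_pos: [0.6289, -0.1269, 0.104]
orientation: [-0.076, 3.139, -0.0]
contact_force: [1.0, 0.5, -0.8]
grip_width: 0.0297
```

```bash
python3 look.py pics/w4.png;  python3 - <<'E'
from h import *
im=grab_frame('scene')[120:340,170:450,::-1]
cv2.imwrite('pics/s4.png',cv2.resize(im,None,fx=2.7,fy=2.7,interpolation=cv2.INTER_CUBIC))
E
```

```text
7.3 [ 0.6289 -0.1269  0.104 ] jaw angle 1.61952114972124 [ 0.97  0.54 -0.84] 0.029678629728338214 [-0.11  0.68  0.3   1.79 -0.28  0.71  1.96] [ 0.55630598 -0.13025187  0.17318385]
```

View pics/s4.png

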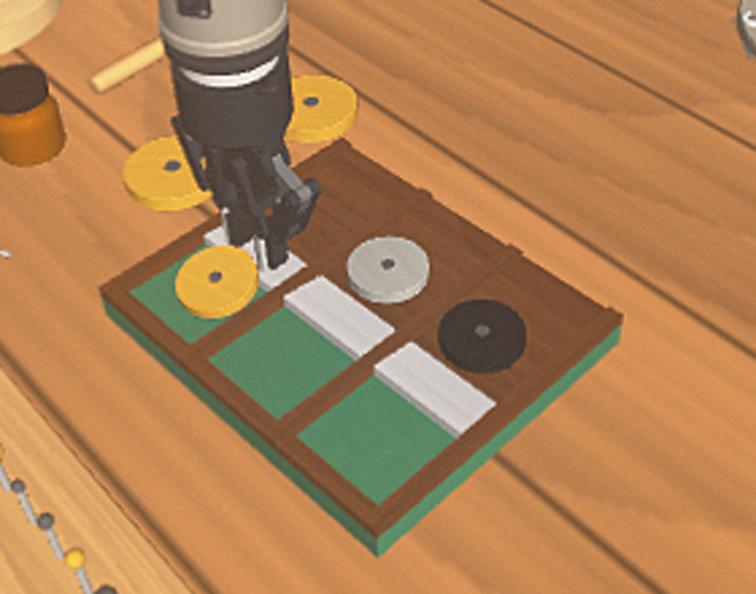

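The disc is mostly over the green pocket (crop pixel (216,277)), with its rear still at the lip. I'll push on a little, then raise the tool to look.

Emit:
jog_arm(plan=[[[0.4,0.02,0],0],[[0.4,0.02,0],0],[[0.3,0.01,0],0],[[0,0,0],0],[[0,0,0],0],[[-0.8,-0.03,0],0],[[-1,-0.04,1.0],0],[[-3,-0.1,3],0],[[-4,0,3],0],[[-4,0,2],0],[[0,0,0],0],[[0,0,0],0]])

```text
clock: 8.6
tcp_pos: [0.5098, -0.1284, 0.1952]
orientation: [-0.074, 3.139, 0.001]
contact_force: [0.5, -1.1, 0.6]
grip_width: 0.0298
```

```bash
python3 look.py pics/w5.png;  python3 - <<'E'
from h import *
ims=[cv2.resize(grab_frame(n)[y:y+150,x:x+200,::-1],None,fx=2,fy=2,interpolation=cv2.INTER_CUBIC) for n,y,x in (('scene',150,190),('side',150,280))]
cv2.imwrite('pics/s5.png',np.hstack(ims))
E
```

```text
8.6 [ 0.5098 -0.1284  0.1952] jaw angle 1.6181562343576703 [ 0.48 -1.1   0.57] 0.02977104372837733 [-0.17  0.39  0.36  2.03 -0.2   0.76  1.94] [ 0.43718747 -0.13181621  0.26429573]
```

View pics/s5.png

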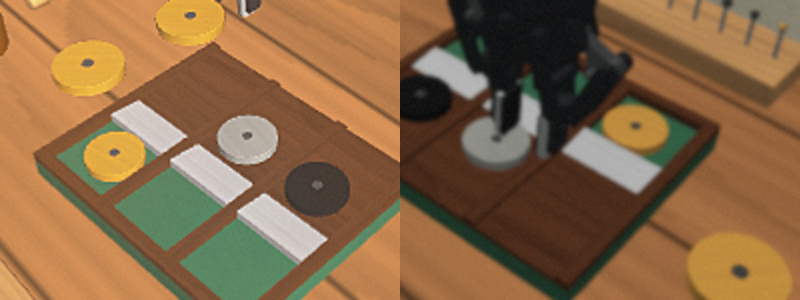

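The disc's hole is at about scene (247,226) and side (397.5,213). It looks to be in the pocket, so I'll check that it lies flat numerically.

```bash
python3 - <<'E'
from h import *
ob=np.array([.604,-.041]); th=.046
t=np.linspace(0,2*np.pi,120)
Rb=R.from_euler('z',th).as_matrix()
vis=[]
for n,uv in (('scene',(247,226)),('side',(397.5,213))):
    c=get_calibration(n); p=onplane(c,uv,.031); print(n,'board xy',(Rb.T[:2,:2]@(p-ob)).round(4))
    im=grab_frame(n); h=cv2.cvtColor(im,cv2.COLOR_RGB2HSV)
    m=((h[...,0]>14)&(h[...,0]<30)&(h[...,1]>150)&(h[...,2]>110)).astype(np.uint8)
    # component containing disc
    k,l,s,_=cv2.connectedComponentsWithStats(m); i=l[int(uv[1])+6,int(uv[0])+6]; x=(l==i).astype(np.uint8)
    x=cv2.morphologyEx(x,cv2.MORPH_CLOSE,np.ones((7,7)))
    print('area',x.sum(),s[i])
    def mask(q):  # board x, y, height, tilt about board y
        Z=np.r_[np.full(120,.005),np.full(120,-.005)]; P=np.c_[.03*np.cos(np.r_[t,t]),.03*np.sin(np.r_[t,t]),Z]
        P=P@R.from_euler('y',q[3]).as_matrix().T; P=P+[q[0],q[1],q[2]]
        w=P@Rb.T+[*ob,0]
        return cv2.fillConvexPoly(np.zeros_like(x),cv2.convexHull(proj(c,w).round().astype(np.int32)),1)
    for name,z,ti in (('seated',.026,0),('tilted',.0305,.15),('on lip',.035,0)):
        best=max(((mask((a,b,z,ti))&x).sum()/(mask((a,b,z,ti))|x).sum(),a,b) for a in np.arange(.045,.09,.002) for b in np.arange(-.11,-.07,.002))
        print(name,np.round(best,4))
    a=np.array([[33,-52],[33,-132],[107,-52],[107,-132]])/1e3; 
    big=cv2.resize(im[:,:,::-1],None,fx=6,fy=6,interpolation=cv2.INTER_CUBIC); u,v=int(uv[0]*6),int(uv[1]*6)
    vis.append(big[v-240:v+240,u-200:u+200])
cv2.imwrite('pics/z6.png',np.hstack(vis))
E
```

```text
scene board xy [ 0.0672 -0.0847]
area 606 [232 216  31  25 588]
seated [ 0.8476  0.067  -0.084 ]
tilted [ 0.8102  0.067  -0.084 ]
on lip [ 0.8279  0.071  -0.078 ]
side board xy [ 0.0627 -0.0887]
area 580 [381 203  33  24 563]
seated [ 0.7626  0.071  -0.086 ]
tilted [ 0.8321  0.063  -0.09  ]
on lip [ 0.7379  0.061  -0.088 ]
```

View pics/z6.png

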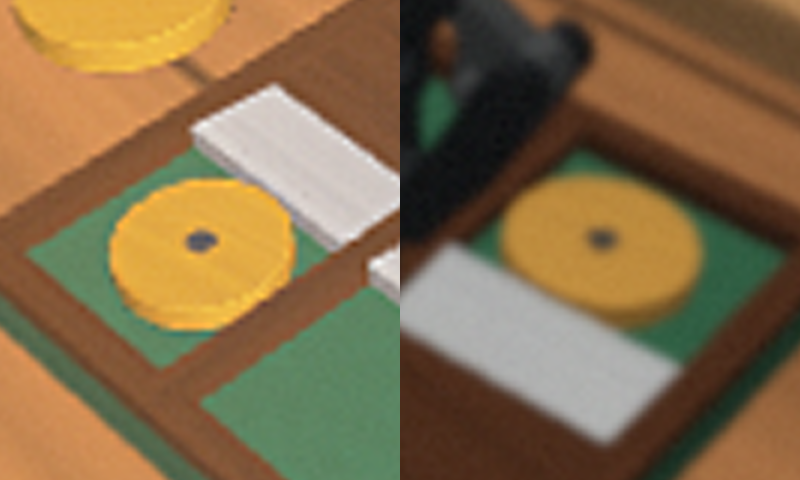

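The side view shows the lip's white edge unbroken, and it hides the disc's rear rim. One more check from the wrist picture.

View pics/w5.png

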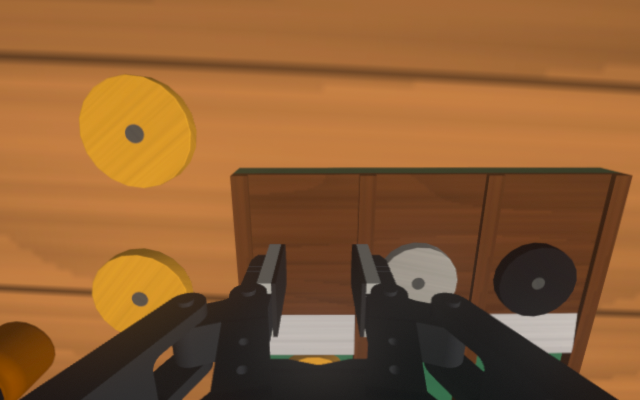

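The disc's rear rim starts at about (318,358), beyond the unbroken lip edge at row 355. It is behind the lip, and the steel and black discs are in place.

```bash
python3 -c "
from bench import *
print(hand_in()); print(get_obs()['clock'])"
```

```text
the job is handed in; nothing more can be done
None
the job is handed in; nothing more can be done
```

I pushed the smallest brass disc along its channel and over the lip with two spread fingertips, about 31.5 mm above the table. I then backed the arm off clear of everything and handed the job in at about 9 s; `hand_in()` gives no verdict.

**Position:** the last pictures put the disc's centre at board x of about 0.063 to 0.067 and y of about -0.085 to -0.089. That is inside the pocket.

**Lip edge:** in the side and wrist views the lip's white edge is unbroken in front of the disc, so its rear is not resting on the lip. The tool showed no contact force beyond about 1 N of noise.

**Other discs:** the steel and black discs look unmoved. I checked this by eye, not by measuring.

**Check that disagreed:** I compared the disc's outline with three cases: seated, tilted and on the lip. The scene camera fitted seated best (overlap 0.85, against 0.81 tilted). The blurrier side camera slightly preferred tilted (0.83 against 0.76). I went with the unbroken lip edge, because a tilted disc would cover it.

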